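Pack the leaf swab and snap the sample carrier shut

ROBOT

A 7-joint arm with a two-finger parallel gripper is mounted at the origin on the work surface. World frame = base frame: x ahead of the robot, y to its left, z up, the work surface at z = 0. Lengths are in m, angles in rad, forces in N, time in s.
With the tool pointing down it reaches from about 0.4 to 0.85 m from the base axis. Payload 10.4 kg.
Tool frame: the origin (TCP) lies midway between the tips of the shut fingers; the grasp point (between the pads) lies 19 mm behind it; z points along the fingers, x is the direction in which the jaws open and shut, and the axes are right-handed (so a half turn about z gives the same grasp; the last joint's range is limited). The gripper opens to 85 mm and grips with 20 to 120 N. Pads are 22 mm wide; open, the fingers measure 114 mm over their backs; the gripper's body (76 mm by 85 mm) begins 54 mm behind the grasp point. The pads swing forward as they close: fully open they stand 13 mm farther back than shut.
Start: joints at [1.284, 0.332, -0.065, 1.46, 0.022, 1.35, -0.088], TCP at [0.163, -0.603, 0.231] pointing down, gripper open.
Joint ranges: [-2.6, 2.6], [-0.5, 2.12], [-1.47, 1.34], [0.16, 2.42], [-1.27, 4.41], [0.06, 2.06], [-2.6, 2.6]. Speed limits (rad/s): [2.22, 2.22, 2.79, 2.79, 3.14, 3.14, 3.14].

INTERFACE

Orientations are given as a unit quaternion [x, y, z, w].
In Python, from workcell import telemetry, eyes, order gives the robot as it stands.
- The arm moves only by the tool servo_tool, never from a script. Its argument "deltas" is a list of rows, each a list of 3 entries, a list of its own where there are three numbers: the shift along the tool's x, y, z in cm, then the turn about the tool's z in rad, then the finger opening in cm, from 0 to 8.54. A call has 1 to 12 rows; each row shifts and turns the pose as measured when the row begins, along the tool's axes as they then stand; what a row does not reach is not made up. A row lasts 1/12 s, in which the tool goes at most 41.7 mm and 7.16 degrees, less where a joint would pass 70% of its speed; a pose out of reach is approached as far as the arm can. A call is refused whole if a number of a shift passes 4.17 or a number of a turn 0.125, either way. A call with a gripper value outside its range is refused whole. The fingers move at their own pace and stop on an object; "force" is the grip in N (left out, the last holds). Time passes only in rows, so rows that do not move let the fingers close. It gives the time, the measured TCP pose, the force and the opening at its end, in the units of the state.
- telemetry.get_obs(): the state, without advancing time (a new reading comes with each control period).
- eyes.camera(name): name is "side" or "top" or "wrist"; returns (picture, depth): 400x640x3 uint8, blue, green, red; 400x640 float32, m along the optical axis (not along the pixel's ray), 0 where there is no reading.
- eyes.calibration(name): a dict with "fx", "fy", "cx", "cy" (pixels), "distortion" ([k1, k2, p1, p2, k3] as OpenCV has them; the pictures are not rectified), "rvec" (rotation vector, rad) and "tvec" (3), from world to camera coordinates, as OpenCV has them. Camera axes: x right, y down, z forward; pixel columns grow to the right and rows downward; lengths in m; the calibration is good to about 2 mm. A picture is of the moment at which its call begins: read the wrist's pose just before it. calibration takes no time and is no camera call; for the wrist camera it gives the pose at the moment of the call.
- order.hand_in(): hands the job in, once; it reports no verdict.
The state is a dict: "clock": time; "joint_pos": joint angles; "joint_velocities": joint speeds; "tau": joint torques, N m; "position": TCP position; "ee_rot": TCP orientation; "ft_force": force on the tool from outside, world axes, zero at the start; "torque": the same for the moment, N m; "grip_width": opening from 0.0 (shut) to 1.0 (fully open).
Only numpy, scipy, OpenCV 4.12 (cv2) and the standard library are available. Lean on these libraries where they do the work, as an engineer would, in place of code of your own. Each camera call takes 0.05 s, during which the arm holds its last target. There are 200 camera calls.

TASK

Pack the green-capped leaf swab for the lab: take it from the grey stand and push it down into the open tube of the sample carrier until its cap sits on the tube's rim. Then swing the hold-down bar down over the caps, and push the snap hook onto the eye at the end of the bar until its sprung gate flicks shut behind the eye. Leave the white-capped spare swab in its stand and do not disturb the beaker, the bottle or the dish.

Things in the scene. Friction and masses are not known exactly. Their poses are not given: they have to be found in the camera images.
- carrier: Fixed aluminium sample carrier, 84 x 236 mm, yaw within 0.25 rad. Origin on its underside; z up, y along it: bar hinge at y = +105 mm, snap hook outside the -y end. Four tubes stand in black foam on the line x = 0 at y = -55, -25, +5, +35 mm; any one may be the open one. End plates at y = -80 and +93 mm, 70 mm wide (x), 104 mm high (hinge posts 123); no walls on the x sides.
- tube_mouth (a point): Centre of the mouth of the one open tube (clear, no cap; bore 12 mm, 15.6 mm outside), at its rim, 84 mm above the bench. The bore is 70 mm deep. The three other tubes have blue caps, 16 mm wide, reaching 110 mm above the bench.
- swab: Loose swab to pack, 11 to 20 g: green cap 16 mm wide, 26 mm tall, on a thin straight shaft (4.4 mm, tip 6 mm) reaching 60 mm below the cap; just under the cap a tapered plug 8.6 mm wide, 9 mm long. Origin: centre of the cap's underside, z up, so cap from z = 0 to +26 mm, tip's end at z = -60 mm. It starts upright in a hole of the stand, cap's underside 66 mm above the bench.
- spare: Spare swab of the same shape with a white cap, standing in the stand's other hole, 60 mm from the green one; it stays there.
- stand: Fixed grey block, 44 x 110 mm and 66 mm high, origin at the centre of its underside, with two 10 mm holes on its y axis at y = -30 and +30 mm; the two swabs may be in either one.
- bar (a joint): Hold-down bar: flat, blue, 18 x 6 mm, 219 mm long, hinged about the carrier's x. 0 = fully down, level over the caps towards the carrier's -y end; grows as it rises; 1.57 = upright, stop at 2.0. It starts at 1.75 to 1.95, leaning out past upright over the +y end, and stays; pushed over towards -y it stays near upright too, and below about 1.0 it falls slowly down onto its stop by itself.
- bar_hinge (a point): Point on the bar's hinge axis, midway across the bar (118 mm above the bench).
- bar_mid (a point): Centre of the bar 100 mm from its hinge; y axis points back along the bar to the hinge, z to its upper side when down.
- eye (a point): Middle of the outermost cross-bar of the long steel eye at the free end of the bar: round, 6 mm thick, along the carrier's x. The eye's opening is 20 mm wide and reaches 27 mm from the cross-bar towards the hinge. With the bar down the cross-bar lies 118 mm above the bench at carrier y = -113 mm, in the path of the hook.
- hook (a joint): Steel snap hook, 99 mm from pivot to top, 38 mm wide, 8 mm stock, swinging in the carrier's y-z plane about its foot. 0 = upright; grows as it leans out towards carrier -y (stop 0.9). Starts at 0.5 to 0.8, stays where left. Bar down and hook pushed by its back towards +y (3 to 8 N): gate meets the eye at about 0.4, eye passes the gate below 0.15 and the gate springs shut; spine meets eye at 0.
- hook_pivot (a point): Middle of the hook's pivot axis, 50 mm above the bench, at carrier y = -105 mm.
- hook_bowl (a point): Centre of the space inside the hook, 70 mm from the pivot. Axes: z along the hook to its bowl at the top, y from its spine to its gate, x along the pivot. The eye's cross-bar is in the hook when it is within 10 mm of this point in y and the gate is shut.
- hook_spine (a point): Point on the back (outer) face of the hook's spine, 66 mm from the pivot, at the height of the eye when the hook is upright: the place to push, towards the carrier.
- gate (a joint): Brass gate of the hook, 28 mm long, on the side of the hook that faces the carrier, its lower end pivoted 47 mm from the hook's pivot. 0 = shut, tip against the hook's nose; it grows as the gate is pushed into the hook (to 1.2). A spring shuts it: about 1.7 N at the tip to start, 4 N at 0.9.
- beaker: Loose glass beaker of wheatgrass, 70 mm wide, 94 mm tall, grass up to 190 mm; bystander on the robot's left.
- bottle: Loose amber bottle with a white cap, 48 mm wide, 110 mm tall; bystander on the robot's right.
- dish: Loose round dish with lid, 90 mm wide, 20 mm tall; bystander beyond the carrier.

How it is judged:
On the way, in this order (a step that is already met when the one before it is completed fails the run):
1. The green-capped swab is fully home in the open tube, its cap on the rim (horizontal distance between swab and tube_mouth below 0.004 m and z of swab in the frame of tube_mouth between -0.004 and 0.003 m and angle between swab's own z axis and vertical below 0.1 rad), for 0.2 s.
2. The hold-down bar is down over the caps (value of joint bar below 0.06 rad), for 0.2 s.
3. The hook is on the eye and its gate has sprung shut behind it (value of joint gate below 0.08 rad and y of eye in the frame of hook_bowl between -0.012 and 0.012 m and z of eye in the frame of hook_bowl between -0.02 and 0.02 m), for 0.2 s.
At the end, for the whole second after the job is handed in: The green cap sits on the open tube (underside within 3 mm of the rim, centred within 4 mm, upright); the bar is down (within 0.06 rad); the eye is inside the snap hook (within 12 mm in y, 20 mm in z of hook_bowl), the gate shut (within 0.08 rad); all at rest (all of step 1 and all of step 3 and value of joint bar below 0.06 rad and linear speed of swab below 0.02 m/s and velocity of joint each of bar, hook below 0.1 rad/s); the robot touches nothing.
It fails at once if the spare swab is taken out or shifted by more than 15 mm (distance of spare from where it was at the start of the episode above 0.015 m).
It fails at once if the beaker is shifted by more than 30 mm or tipped (distance of beaker from where it was at the start of the episode above 0.03 m or angle between beaker's own z axis and vertical above 0.5 rad).
It fails at once if the bottle is shifted by more than 30 mm or tipped (distance of bottle from where it was at the start of the episode above 0.03 m or angle between bottle's own z axis and vertical above 0.5 rad).
It fails at once if the dish is shifted by more than 30 mm or tipped (distance of dish from where it was at the start of the episode above 0.03 m or angle between dish's own z axis and vertical above 0.5 rad).
It also fails if it takes over 59 s, if anything falls off the work surface, if the arm or the gripper's body presses on something with over 40 N, if the wrist force passes 120 N, or if a joint passes its speed limit or range.

## Working session

There is one attempt and no reset: what is moved stays moved. The work goes in short steps, Python scripts to look and compute and a tool call to move; the robot and the scene stay as the last step left them, time stands still between calls to the robot, and variables do not carry over. Pictures are saved under pics/ and viewed, about 8 in all and at most 12, crops included, and the job is handed in when it is done.

Besides the shell and the picture viewer there is one more tool, called after "Call:" as name(argument=value, ...) on one line, values as JSON. servo_tool: Moves the arm, as the interface text tells. Its arguments: {"type":"object","properties":{"deltas":{"type":"array"},"force":{"type":"number"}},"required":["deltas"]}

```bash
mkdir -p pics; cat > h.py <<'E'
import numpy as np, cv2
from scipy.spatial.transform import Rotation as R
from workcell import telemetry, eyes, order
def cam(n):
    c=eyes.calibration(n); im,d=eyes.camera(n); return c,im,d
def KD(c): return np.array([[c['fx'],0,c['cx']],[0,c['fy'],c['cy']],[0,0,1.]]),np.array(c['distortion'],float)
def world(c,uv,z):  # z depth
    K,D=KD(c); uv=np.array(uv,float).reshape(-1,1,2)
    p=cv2.undistortPoints(uv,K,D).reshape(-1,2); z=np.array(z,float).reshape(-1,1)
    X=np.hstack([p*z,z]); Rm=cv2.Rodrigues(np.array(c['rvec'],float))[0]
    return (X-np.array(c['tvec'],float).reshape(1,3))@Rm
def cloud(c,d):
    v,u=np.mgrid[:400,:640]; P=world(c,np.stack([u.ravel(),v.ravel()],1),d.ravel()); P=P.reshape(400,640,3); P[d==0]=np.nan; return P
def proj(c,P):
    K,D=KD(c); return cv2.projectPoints(np.array(P,float).reshape(-1,3),np.array(c['rvec'],float),np.array(c['tvec'],float),K,D)[0].reshape(-1,2)
def st():
    s=telemetry.get_obs(); print('t',round(s['clock'],2),'pos',np.round(s['position'],4),'q',np.round(s['ee_rot'],4),'F',np.round(s['ft_force'],1),'g',np.round(s['grip_width'],3)); return s
E
python3 - <<'E'
from h import *
s=st(); print(R.from_quat(s['ee_rot']).as_matrix().round(3))
for n in ['top','side']:
    c,im,d=cam(n); np.savez(n+'0',im=im,d=d); np.save(n+'c.npy',c,allow_pickle=True)
    Rm=cv2.Rodrigues(np.array(c['rvec'],float))[0]; print(n,(-Rm.T@np.array(c['tvec']).ravel()).round(3),c['fx'],Rm[2].round(2))
    cv2.imwrite(f'pics/{n}0.png',im)
E
```

```text
t 0.0 pos [ 0.1629 -0.603   0.2305] q [ 7.94e-01 -6.08e-01 -6.00e-04 -4.00e-04] F [ 0.8 -0.2 -0.3] g 0.999
[[ 0.261 -0.965 -0.   ]
 [-0.965 -0.261  0.001]
 [-0.001  0.    -1.   ]]
top [0.425 0.019 1.231] 452.56533085177597 [ 0.12 -0.03 -0.99]
side [0.288 0.677 0.732] 375.3871666576006 [ 0.27 -0.71 -0.65]
```

View pics/top0.png

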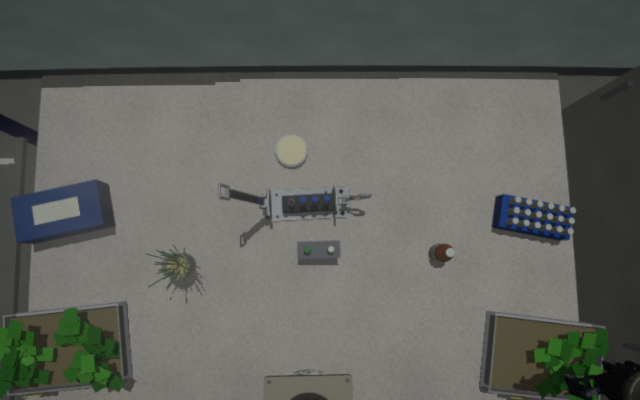

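View pics/side0.png

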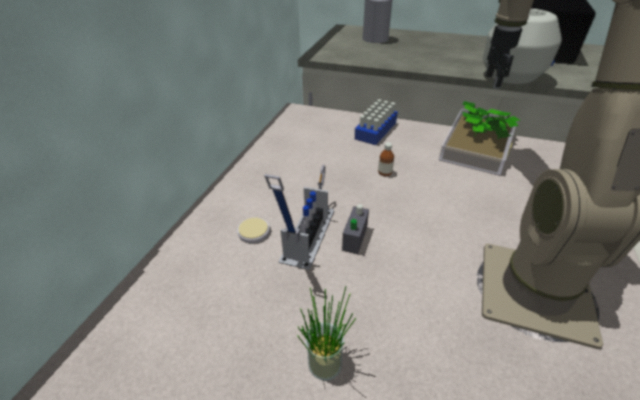

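The top view shows the carrier around (305,203), with its bar leaning left to (225,190) and the hook on the right at (365,196). The stand is at (318,252), green cap (307,251) and white (331,250). The open tube looks like the leftmost one. Next I'll measure these.

```bash
python3 - <<'E'
from h import *
z=np.load('top0.npz'); im,d=z['im'],z['d']; c=np.load('topc.npy',allow_pickle=True).item()
P=cloud(c,d); hsv=cv2.cvtColor(im,cv2.COLOR_BGR2HSV)
def rep(n,m):
    Q=P[m]; print(n,m.sum(),np.nanmedian(Q,0).round(4),'min',np.nanmin(Q,0).round(3),'max',np.nanmax(Q,0).round(3))
roi=np.zeros(d.shape,bool); roi[175:275,210:380]=1
H,S,V=cv2.split(hsv)
rep('green',roi&(H>40)&(H<85)&(S>100)&(P[...,2]>.08))
r2=np.zeros_like(roi); r2[240:262,322:342]=1
rep('white',r2&(P[...,2]>.08))
rs=np.zeros_like(roi); rs[235:270,290:345]=1; ms=rs&(P[...,2]>.055)&(P[...,2]<.075)
rep('stand',ms); print(cv2.minAreaRect(P[ms][:,:2].astype(np.float32)*1000))
bl=roi&(H>105)&(H<130)&(S>120)&(P[...,2]>.09)
n,l,stt,cen=cv2.connectedComponentsWithStats(bl.astype(np.uint8))
for i in range(1,n): 
    if stt[i,4]>4: rep('blue%d %s'%(i,cen[i].round(1)),l==i)
rc=np.zeros_like(roi); rc[180:225,255:355]=1
m=rc&(P[...,2]>.097)&(P[...,2]<.108)
rep('endplates',m)
cv2.imwrite('pics/top1.png',cv2.resize(im[175:275,210:380],None,fx=4.7,fy=4.7,interpolation=cv2.INTER_CUBIC))
E
```

```text
green 22 [ 0.4416 -0.0026  0.093 ] min [ 0.437 -0.008  0.087] max [0.449 0.002 0.095]
white 36 [ 0.4444 -0.0628  0.0918] min [ 0.438 -0.071  0.08 ] max [ 0.453 -0.056  0.096]
stand 670 [ 0.4441 -0.0337  0.0664] min [ 0.422 -0.088  0.06 ] max [0.467 0.022 0.073]
((444.275634765625, -32.880489349365234), (44.066184997558594, 110.15106201171875), 0.871967613697052)
blue1 [302.5 199.4] 28 [0.568  0.0071 0.109 ] min [0.561 0.001 0.1  ] max [0.573 0.013 0.113]
blue2 [314.4 198.7] 27 [ 0.5678 -0.0219  0.1105] min [ 0.562 -0.029  0.104] max [ 0.576 -0.017  0.114]
blue3 [326.5 198.1] 27 [ 0.5699 -0.0539  0.1102] min [ 0.562 -0.059  0.106] max [ 0.575 -0.047  0.114]
endplates 192 [ 0.5662 -0.0231  0.1044] min [ 0.53  -0.122  0.097] max [0.606 0.113 0.108]
```

View pics/top1.png

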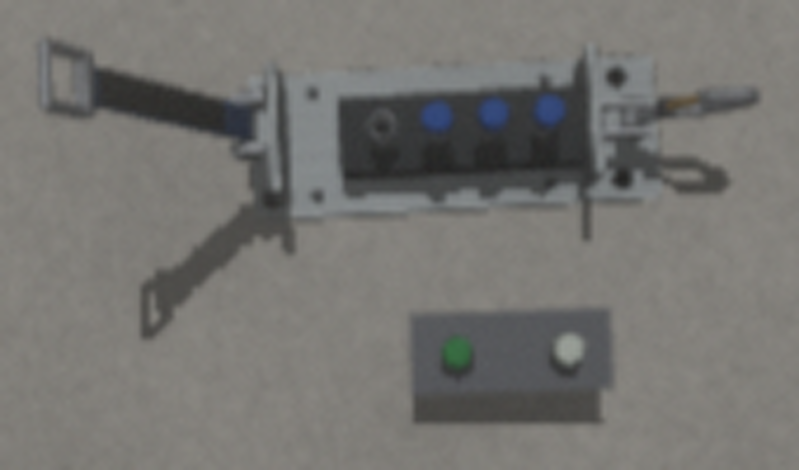

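Call:
servo_tool(deltas=[[[-0.5,-2,0],-0.04,5],[[-1,-3.9,0],-0.075,5],[[-1,-3.9,0],-0.075,5],[[-1,-3.9,0],-0.075,5],[[-1,-3.9,0],-0.075,5],[[-1,-3.9,0],-0.075,5],[[-1,-3.9,0],-0.075,5],[[-1,-3.9,0],-0.075,5],[[-1,-3.9,0],-0.075,5],[[-1,-3.9,0],-0.075,5],[[-1,-3.9,0],-0.075,5],[[-1,-3.9,0],-0.075,5]])

```text
clock: 1.1
position: [0.4355, -0.2395, 0.2244]
ee_rot: [0.979, -0.204, -0.005, -0.001]
ft_force: [1.0, 0.5, -0.1]
grip_width: 0.59
```

Call:
servo_tool(deltas=[[[-1.25,-3.1,0.3],-0.06,5],[[-1.06,-3.2,0.3],-0.06,5],[[-0.87,-3.25,0.3],-0.06,5],[[-0.67,-3.3,0.3],-0.06,5],[[-0.47,-3.3,0.3],-0.06,5],[[-0.27,-3.3,0.3],-0.06,5],[[-0.1,-3.3,0.3],-0.06,5],[[0,0,0],0,5],[[0,0,0],0,5]])

```text
clock: 1.85
position: [0.4364, 0.0188, 0.2022]
ee_rot: [1.0, 0.028, -0.005, -0.001]
ft_force: [-0.2, -0.4, -0.5]
grip_width: 0.589
```

```bash
python3 - <<'E'
from h import *
s=st(); c,im,d=cam('wrist'); np.savez('w0',im=im,d=d); np.save('w0c.npy',c,allow_pickle=True); cv2.imwrite('pics/w0.png',im)
P=cloud(c,d); H,S,V=cv2.split(cv2.cvtColor(im,cv2.COLOR_BGR2HSV))
m=(H>40)&(H<85)&(S>100)&(P[...,2]>.08)&(P[...,2]<.11)&(abs(P[...,0]-.44)<.03)
t=m&(P[...,2]>.088); print('green',m.sum(),t.sum(),np.nanmedian(P[t],0),np.nanmin(P[t],0),np.nanmax(P[t],0))
E
```

```text
t 1.85 pos [0.4364 0.0188 0.2022] q [ 0.9996  0.0283 -0.0047 -0.0014] F [-0.2 -0.4 -0.5] g 0.589
green 298 288 [ 4.43051037e-01 -2.07641404e-04  9.23169469e-02] [ 0.43531448 -0.00820707  0.08814339] [0.45040838 0.00700847 0.09412887]
```

View pics/w0.png

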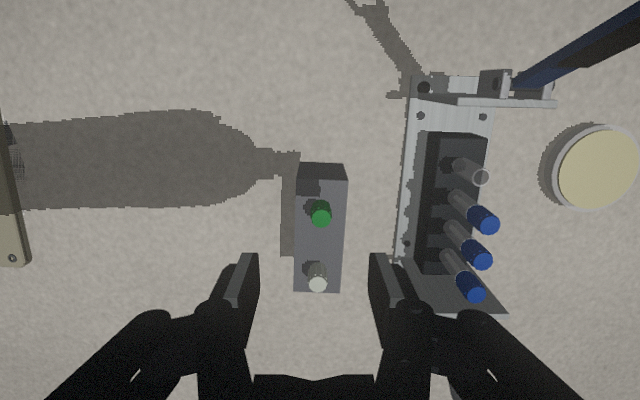

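The wrist view shows the green cap at (321,213), the white at (318,284), the open tube mouth at (481,177) and three blue caps. I'll intersect those pixels with the known heights.

```bash
cat >> h.py <<'E'
def onplane(c,uv,z):
    a=world(c,uv,np.full(len(uv),.1)); b=world(c,uv,np.full(len(uv),1.)); return a+(b-a)*((z-a[:,2:])/(b-a)[:,2:])
E
python3 - <<'E'
from h import *
z=np.load('w0.npz'); im,d=z['im'],z['d']; c=np.load('w0c.npy',allow_pickle=True).item(); P=cloud(c,d)
H,S,V=cv2.split(cv2.cvtColor(im,cv2.COLOR_BGR2HSV))
bl=(H>105)&(H<130)&(S>150)&(P[...,2]>.107)&(P[...,2]<.114)&(np.mgrid[:400,:640][1]<505)
n,l,s,cen=cv2.connectedComponentsWithStats(bl.astype(np.uint8)); C=[]
for i in range(1,n):
    if s[i,4]>40: 
        r=cv2.minEnclosingCircle(np.argwhere(l==i)[:,::-1].astype(np.float32)); p=onplane(c,[r[0]],.110)[0]; print(s[i,4],r,p.round(4),np.nanmedian(P[l==i],0).round(4)); C.append(np.r_[p[:2]])
print('mouth eye', onplane(c,[[481,177]],.084).round(4))
w=im[160:195,462:500]; cv2.imwrite('pics/m.png',cv2.resize(w,None,fx=12,fy=12))
r=(P[...,2]>.079)&(P[...,2]<.089); r[:160]=0;r[195:]=0;r[:,:462]=0;r[:,500:]=0
print('rim',r.sum(),np.nanmedian(P[r],0),np.nanmin(P[r],0),np.nanmax(P[r],0))
e=(abs(P[...,2]-.104)<.003); e[:, :400]=0
# hook end plate & post
C=np.array(C); C=C[np.argsort(C[:,1])]; yaw=-np.arctan2(C[-1,0]-C[0,0],C[-1,1]-C[0,1]); u=np.array([-np.sin(yaw),np.cos(yaw)])
print('yaw',yaw,'mouth from caps',C.mean(0)+.06*u)
# base plate edge: long near edge
m=(P[...,2]>.001)&(P[...,2]<.02)&(P[...,0]>.5)
E
```

```text
262 ((488.2631530761719, 224.3947296142578), 10.827152252197266) [0.5665 0.0089 0.11  ] [0.5672 0.0081 0.1103]
247 ((481.0, 260.5), 10.594910621643066) [ 0.5675 -0.0212  0.11  ] [ 0.5685 -0.0216  0.1103]
246 ((475.5, 293.0), 9.861641883850098) [ 0.5695 -0.0502  0.11  ] [ 0.5698 -0.0511  0.1102]
mouth eye [[0.5666 0.0381 0.084 ]]
rim 229 [0.56591765 0.03817917 0.08346874] [0.558539   0.030677   0.07905726] [0.57398531 0.04591087 0.08579212]
yaw 0.050825450995334205 mouth from caps [0.56478572 0.03907994]
```

Call:
servo_tool(deltas=[[[0.6,1.9,3.5],0.06,5],[[0,0,3],0,4],[[0,0,2],0,4],[[0,0,0],0,4]])

```text
clock: 2.23
position: [0.4447, -0.0034, 0.1158]
ee_rot: [1.0, -0.006, -0.002, -0.001]
ft_force: [-1.7, -0.4, -0.1]
grip_width: 0.47
```

Call:
servo_tool(deltas=[[[-0.17,-0.28,2],0,4],[[0,0,1.8],0,4],[[0,0,0.5],0,4],[[0,0,0],0,4],[[0,0,0],0,4]], force=40)

```text
clock: 2.65
position: [0.4441, -0.0043, 0.0745]
ee_rot: [1.0, -0.01, -0.002, -0.0]
ft_force: [0.4, -0.4, 0.5]
grip_width: 0.469
```

Call:
servo_tool(deltas=[[[-0.08,-0.4,0.25],0.0,4],[[0,0,0.2],0,4],[[0,0,0],0,4]])

```text
clock: 2.9
position: [0.4453, -0.0006, 0.0728]
ee_rot: [1.0, -0.01, -0.0, 0.0]
ft_force: [0.4, -0.6, -0.3]
grip_width: 0.471
```

Call:
servo_tool(deltas=[[[-0.25,0,0.3],0.0,4],[[0,0,0.1],0,4],[[0,0,0],0,2.5],[[0,0,0],0,1],[[0,0,0],0,0.8],[[0,0,0],0,0.8],[[0,0,0],0,0.8],[[0,0,0],0,0.8]], force=45)

```text
clock: 3.57
position: [0.4432, -0.0005, 0.0698]
ee_rot: [1.0, -0.01, 0.001, 0.0]
ft_force: [-0.6, 0.4, 2.0]
grip_width: 0.168
```

Call:
servo_tool(deltas=[[[0,0,-1],0,0.8],[[0,0,-2.5],0,0.8],[[0,0,-3],0,0.8],[[0,0,-3],0,0.8],[[0,0,-2],0,0.8],[[2,-0.6,0],0,0.8],[[3,-1,0],0,0.8],[[3,-1,0],0,0.8],[[2.5,-0.7,0],0,0.8],[[1,-0.3,0],0,0.8],[[0,0,0],0,0.8],[[0,0,0],0,0.8]])

```text
clock: 4.57
position: [0.564, 0.0346, 0.1997]
ee_rot: [1.0, -0.011, 0.004, 0.0]
ft_force: [-1.5, -0.3, 0.1]
grip_width: 0.167
```

```bash
python3 - <<'E'
from h import *
s=st(); print('rotmat',R.from_quat(s['ee_rot']).as_matrix().round(4).tolist())
c,im,d=cam('wrist'); np.savez('w1',im=im,d=d); np.save('w1c.npy',c,allow_pickle=True); cv2.imwrite('pics/w1.png',im)
c2,i2,d2=cam('side'); np.savez('s1',im=i2,d=d2); P=cloud(c2,d2)
for n,i,D,cc in (('w',im,d,c),('s',i2,d2,c2)):
    P=cloud(cc,D); H,S,V=cv2.split(cv2.cvtColor(i,cv2.COLOR_BGR2HSV)); m=(H>40)&(H<85)&(S>100)&(P[...,2]>.1)&(abs(P[...,0]-.56)<.06)&(abs(P[...,1]-.03)<.05)
    print(n,m.sum(),np.nanmedian(P[m],0) if m.any() else 0, np.nanmin(P[m],0) if m.any() else 0, np.nanmax(P[m],0) if m.any() else 0)
E
```

```text
t 4.57 pos [0.564  0.0346 0.1997] q [ 9.999e-01 -1.110e-02  4.100e-03  3.000e-04] F [-1.5 -0.3  0.1] g 0.167
rotmat [[0.9997, -0.0222, 0.0083], [-0.0222, -0.9998, -0.0007], [0.0083, 0.0005, -1.0]]
w 3332 [0.56206091 0.04135261 0.25312497] [0.50517801 0.0228843  0.19616197] [0.61841427 0.05439645 0.28723152]
s 36 [0.56418746 0.04187765 0.21570468] [0.55997609 0.03430632 0.20106248] [0.56938017 0.04358351 0.22439882]
```

View pics/w1.png

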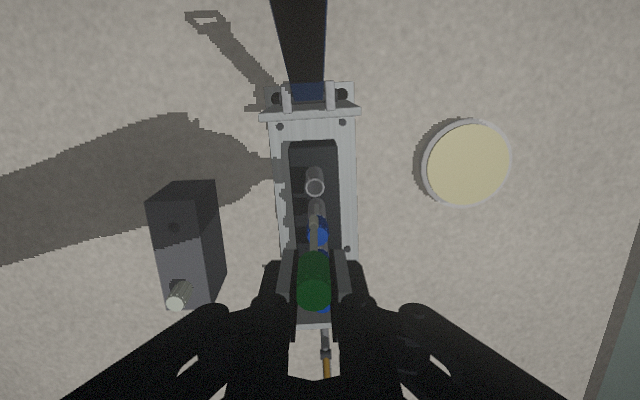

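The swab is held: cap around (313,280), the shaft running up to about (316,200), and the mouth at (315,187). I'll compare the predicted shaft with the crop.

```bash
python3 - <<'E'
from h import *
z=np.load('w1.npz'); im,d=z['im'],z['d']; c=np.load('w1c.npy',allow_pickle=True).item(); P=cloud(c,d)
print('mouth',onplane(c,[[315,187]],.084).round(4))
r=(abs(P[...,2]-.083)<.004); r[:170]=0;r[205:]=0;r[:,:300]=0;r[:,332:]=0
if r.any(): print('rim',r.sum(),np.nanmedian(P[r],0),np.nanmin(P[r],0),np.nanmax(P[r],0))
T=np.array([.564,.0346,.1997]); ax=np.array([-.0083,.0007,1.]); cap=T-ax*.0038
print('pred tip,cap,top',proj(c,[cap-ax*.06,cap,cap+ax*.026]).round(1))
x0,y0=270,150
o=cv2.resize(im[150:330,270:360],None,fx=6,fy=6,interpolation=cv2.INTER_CUBIC)[:600*2]; 
o=cv2.resize(im[170:270,270:360],None,fx=6,fy=6,interpolation=cv2.INTER_CUBIC)
for p in proj(c,[cap-ax*.06,cap]): cv2.circle(o,tuple(int(v) for v in ((p-[270,170])*6)),3,(0,0,255),1)
cv2.imwrite('pics/w1c.png',cv2.convertScaleAbs(o,alpha=1.8))
for v in (215,220,225,230,240): print(v,d[v,306:324].round(3))
E
```

```text
mouth [[0.567  0.0382 0.084 ]]
rim 174 [0.56637024 0.03768088 0.08378064] [0.55918625 0.03023164 0.07905225] [0.5741479  0.04555105 0.08572612]
pred tip,cap,top [[312.3 216.2]
 [312.  263. ]
 [311.8 294.8]]
215 [0.323 0.322 0.29  0.285 0.282 0.279 0.218 0.218 0.219 0.22  0.275 0.276
 0.276 0.273 0.279 0.278 0.28  0.282]
220 [0.324 0.325 0.274 0.214 0.212 0.212 0.212 0.21  0.211 0.21  0.212 0.213
 0.216 0.266 0.264 0.269 0.268 0.271]
225 [0.326 0.276 0.263 0.209 0.208 0.207 0.205 0.205 0.205 0.205 0.207 0.208
 0.209 0.257 0.255 0.255 0.258 0.259]
230 [0.267 0.268 0.257 0.255 0.202 0.2   0.198 0.198 0.198 0.198 0.199 0.201
 0.254 0.253 0.253 0.253 0.253 0.254]
240 [0.33  0.33  0.256 0.256 0.188 0.189 0.187 0.185 0.185 0.186 0.187 0.189
 0.256 0.256 0.256 0.257 0.256 0.255]
```

View pics/w1c.png

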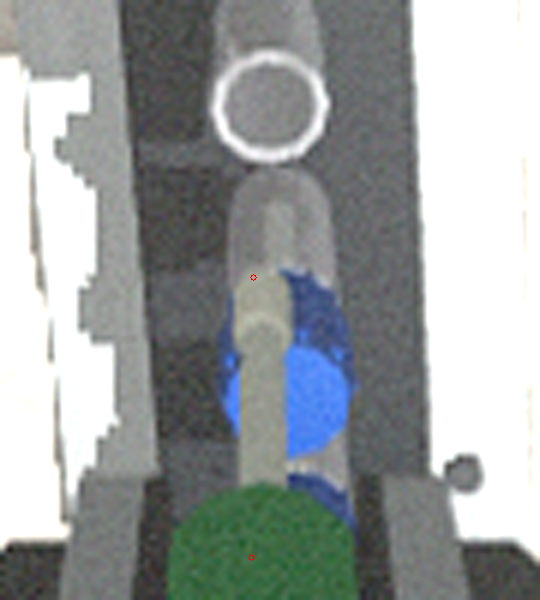

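Call:
servo_tool(deltas=[[[0.12,-0.32,1],0,0.8],[[0,0,2],0,0.8],[[0,0,1],0,0.8],[[0,0,0],0,0.8],[[0,0,0],0,0.8]])

```text
clock: 5.08
position: [0.5625, 0.0358, 0.1583]
ee_rot: [1.0, -0.012, 0.005, 0.002]
ft_force: [-0.4, -0.2, 0.3]
grip_width: 0.166
```

```bash
cat > fit.py <<'E'
from h import *
s=st(); M=R.from_quat(s['ee_rot']).as_matrix(); T=np.array(s['position']); ax=-M[:,2]; print('ax',ax.round(4))
c,im,d=cam('wrist'); P=cloud(c,d)
# shaft/tip points: depth cloud near axis, below cap
cap=T-ax*.0038; 
rel=P-cap; h=rel@ax; lat=rel-h[...,None]*ax; rr=np.linalg.norm(lat,axis=-1)
for lo,hi in ((-.06,-.05),(-.05,-.04),(-.04,-.03),(-.03,-.02)):
    m=(h>lo)&(h<hi)&(rr<.008)&(P[...,2]>.088)
    if m.sum()>5: q=P[m]; print(lo,m.sum(),'x mid',(np.percentile(q[:,0],3)+np.percentile(q[:,0],97))/2,'y front max',np.percentile(q[:,1],90))
r=(abs(P[...,2]-.083)<.004)&(np.hypot(P[...,0]-.5664,P[...,1]-.038)<.011)
print('rim',r.sum(),(np.nanmin(P[r],0)+np.nanmax(P[r],0))/2)
print('tip pred px',proj(c,[cap-ax*.06]).round(1),'mouth px',proj(c,[[.5664,.038,.084]]).round(1))
np.savez('wl',im=im,d=d); np.save('wlc.npy',c,allow_pickle=True)
E
python3 fit.py
```

```text
t 5.08 pos [0.5625 0.0358 0.1583] q [ 0.9999 -0.0121  0.0047  0.0024] F [-0.4 -0.2  0.3] g 0.166
ax [-0.0094  0.0049  0.9999]
-0.06 46 x mid 0.5637716260980223 y front max 0.03782458513919628
-0.05 75 x mid 0.5636996720467918 y front max 0.03763358829530574
-0.04 55 x mid 0.5636093197141776 y front max 0.037102895088783186
-0.03 62 x mid 0.5635133803271962 y front max 0.03729786695371327
rim 236 [0.56643843 0.03807683 0.08251539]
tip pred px [[312.3 216.2]] mouth px [[317.1 206.7]]
```

Call:
servo_tool(deltas=[[[0.26,-0.28,0],0,0.8],[[0,0,0],0,0.8],[[0,0,0],0,0.8]])

```text
clock: 5.38
position: [0.5659, 0.0388, 0.1601]
ee_rot: [1.0, -0.012, 0.006, 0.003]
ft_force: [-0.4, -0.8, -0.9]
grip_width: 0.171
```

```bash
python3 fit.py
```

```text
t 5.38 pos [0.5659 0.0388 0.1601] q [ 0.9999 -0.0123  0.0057  0.0025] F [-0.4 -0.8 -0.9] g 0.171
ax [-0.0114  0.0052  0.9999]
-0.06 41 x mid 0.567403523631345 y front max 0.040802431333264264
-0.05 76 x mid 0.5673046174799332 y front max 0.04052764588825232
-0.04 57 x mid 0.5671842004675374 y front max 0.04008789929199449
-0.03 60 x mid 0.5670679006453869 y front max 0.04027577964117206
rim 212 [0.56663937 0.03776425 0.08242451]
tip pred px [[312.3 216.2]] mouth px [[311.7 209.9]]
```

Call:
servo_tool(deltas=[[[-0.05,0,0.6],0,0.8],[[0,0,1],0,0.8],[[0,0,1],0,0.8],[[0,0,0],0,0.8]])

```text
clock: 5.77
position: [0.5663, 0.0388, 0.1324]
ee_rot: [1.0, -0.012, 0.007, 0.003]
ft_force: [0.2, -0.2, -1.3]
grip_width: 0.165
```

Call:
servo_tool(deltas=[[[-0.08,0,0.8],0,0.8],[[0,0,1],0,0.8],[[0,0,1],0,0.8],[[0,0,0],0,0.8]])

```text
clock: 6.1
position: [0.565, 0.0384, 0.1001]
ee_rot: [1.0, -0.012, 0.006, 0.003]
ft_force: [0.2, 0.7, -0.6]
grip_width: 0.169
```

Call:
servo_tool(deltas=[[[0.04,0,0.4],0,0.8],[[0,0,0.4],0,0.8],[[0,0,0.3],0,0.8],[[0,0,0.2],0,0.8],[[0,0,0],0,0.8]])

```text
clock: 6.52
position: [0.5663, 0.0386, 0.0882]
ee_rot: [1.0, -0.012, 0.006, 0.003]
ft_force: [0.2, 0.3, 0.0]
grip_width: 0.17
```

Call:
servo_tool(deltas=[[[0,0,0.15],0,0.8],[[0,0,0.2],0,0.8],[[0,0,0.2],0,0.8]])

```text
clock: 6.77
position: [0.567, 0.0388, 0.0874]
ee_rot: [1.0, -0.013, 0.007, 0.004]
ft_force: [-14.1, -2.5, 28.0]
grip_width: 0.164
```

Call:
servo_tool(deltas=[[[0,0,0],0,1.8],[[0,0,0],0,3],[[0,0,0],0,4],[[0,0,0],0,4],[[0,0,-1],0,4],[[0,0,-3],0,4],[[0,0,-3],0,4],[[0,0,-3],0,4],[[0,0,0],0,4],[[0,0,0],0,4]])

```text
clock: 7.6
position: [0.5648, 0.0401, 0.1932]
ee_rot: [1.0, -0.012, 0.006, 0.004]
ft_force: [-0.3, -0.2, -0.6]
grip_width: 0.472
```

```bash
python3 - <<'E'
from h import *
s=st(); c,im,d=cam('wrist'); P=cloud(c,d); H,S,V=cv2.split(cv2.cvtColor(im,cv2.COLOR_BGR2HSV))
m=(H>40)&(H<85)&(S>100)&(P[...,2]>.07)&(P[...,2]<.13)&(np.hypot(P[...,0]-.566,P[...,1]-.038)<.03)
print(m.sum()); t=m&(P[...,2]>np.nanpercentile(P[m][:,2],97)-.004); print(np.nanmin(P[t],0),np.nanmax(P[t],0),np.nanmedian(P[t],0))
cv2.imwrite('pics/w2.png',im)
# side: bar top/eye and hook
c,im,d=cam('side'); P=cloud(c,d); np.savez('s2',im=im,d=d)
y0=.0032; u=np.array([-.0508,.9987]); o=np.array([.5678,.0032])
L=np.stack([(P[...,0]-o[0])*.9987+(P[...,1]-o[1])*.0508,(P[...,:2]-o)@u,P[...,2]],-1)
m=(abs(L[...,0])<.025)&(L[...,1]>.09)&(L[...,1]<.25)&(L[...,2]>.15)&(L[...,2]<.36)
q=L[m]; print('bar',m.sum(),np.nanmin(q,0),np.nanmax(q,0))
f=np.polyfit(q[:,2],q[:,1],1); print('bar angle',np.pi/2+np.arctan(f[0]),'max r',np.hypot(q[:,1]-.105,q[:,2]-.118).max())
m=(abs(L[...,0])<.03)&(L[...,1]<-.115)&(L[...,1]>-.22)&(L[...,2]>.05)&(L[...,2]<.17)
q=L[m]; print('hook',m.sum(),np.nanmin(q,0),np.nanmax(q,0)); 
top=q[q[:,2]>np.nanmax(q[:,2])-.015]; print(top.mean(0)); e=top.mean(0); print('hook ang',np.arctan2(-e[1]-.105,e[2]-.05))
E
```

```text
t 7.6 pos [0.5648 0.0401 0.1932] q [ 0.9999 -0.012   0.0062  0.0038] F [-0.3 -0.2 -0.6] g 0.472
294
[0.56074051 0.03168087 0.10749029] [0.57540668 0.04652431 0.11251619] [0.56760822 0.03876766 0.11030581]
bar 502 [-0.01512981  0.11842116  0.15066491] [0.01597718 0.17992284 0.33114243]
bar angle 1.8946399574643964 max r 0.22554780616036144
hook 71 [-0.00673315 -0.15991268  0.07796412] [ 0.0022962  -0.11510102  0.12154587]
[-0.00284405 -0.13927456  0.11377395]
hook ang 0.49314782047207967
```

View pics/w2.png

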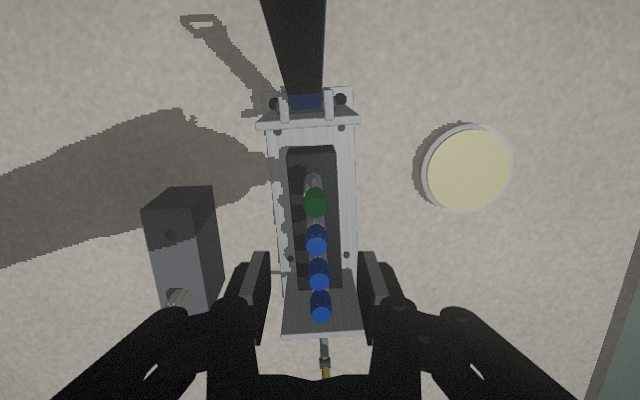

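The green cap, at (316,200), is level with the three blue ones. Its top is at z = 0.110, so it is seated. The bar leans at about 1.89 rad, so next I'll go over it to its outer side.

Call:
servo_tool(deltas=[[[0,0,-2],-0.02,2],[[0,0,-4],-0.05,0],[[0,0,-4],0,0],[[0,0,-4],0,0],[[0,0,-4],0,0],[[0,0,-1],0,0],[[0,-2,0],0,0],[[0,-3.5,0],0,0],[[0,-3.5,0],0,0],[[0,-3.5,0],0,0],[[0,-3.5,0],0,0],[[0,-2,0],0,0]])

```text
clock: 8.7
position: [0.5534, 0.2187, 0.3765]
ee_rot: [1.0, 0.017, -0.004, 0.005]
ft_force: [-0.0, -0.3, 0.8]
grip_width: -0.003
```

Call:
servo_tool(deltas=[[[0.3,0.2,2],-0.01,0],[[0,0,3],0,0],[[0,0,3],0,0],[[0,0,1],0,0],[[0,0,0],0,0],[[0,0,0],0,0]])

```text
clock: 9.2
position: [0.5517, 0.2248, 0.2778]
ee_rot: [1.0, 0.029, -0.008, 0.004]
ft_force: [0.6, -0.4, 0.2]
grip_width: -0.003
```

Call:
servo_tool(deltas=[[[0.4,1.5,0],0,0],[[0,1.5,0],0,0],[[0,1.5,0],0,0],[[0,1.5,0],0,0],[[0,1.5,0],0,0],[[0,1.5,0],0,0],[[0,1.5,0],0,0],[[0,0,0],0,0]])

```text
clock: 9.87
position: [0.5659, 0.1179, 0.2904]
ee_rot: [1.0, 0.03, -0.003, 0.001]
ft_force: [0.3, -0.2, 0.1]
grip_width: 0.0
```

```bash
cat > bar.py <<'E'
from h import *
s=st(); p=np.array(s['position']); o=np.array([.5678,.0032]); u=np.array([-.0508,.9987]); v=np.array([.9987,.0508])
print('TCP carrier',((p[:2]-o)@v).round(4),((p[:2]-o)@u).round(4),p[2].round(4))
c,im,d=cam('side'); P=cloud(c,d)
L=np.stack([(P[...,:2]-o)@v,(P[...,:2]-o)@u,P[...,2]],-1)
H,S,V=cv2.split(cv2.cvtColor(im,cv2.COLOR_BGR2HSV)); bl=(H>105)&(H<130)&(S>100)
r=np.hypot(L[...,1]-.105,L[...,2]-.118)
m=bl&(abs(L[...,0])<.02)&(r>.03)&(r<.195)&(L[...,2]>.113)
q=L[m]; a=np.arctan2(q[:,2]-.118,.105-q[:,1]); print('bar',m.sum(),np.median(a).round(3) if m.any() else '')
cv2.imwrite('pics/sl.png',im[120:320,200:460]); np.savez('sl',im=im,d=d)
E
python3 bar.py
```

```text
t 9.87 pos [0.5659 0.1179 0.2904] q [ 0.9996  0.0296 -0.0028  0.0015] F [ 0.3 -0.2  0.1] g 0.0
TCP carrier 0.004 0.1147 0.2904
bar 278 1.571
```

Call:
servo_tool(deltas=[[[-0.2,1.5,0.4],0,0],[[0,1.5,0.5],0,0],[[0,1.5,0.7],0,0],[[0,1.5,0.8],0,0],[[0,1.5,0.9],0,0],[[0,1.5,0.9],0,0],[[0,0,0],0,0]])

```text
clock: 10.5
position: [0.5715, 0.0385, 0.2553]
ee_rot: [0.999, 0.035, 0.003, -0.002]
ft_force: [0.5, -0.4, -0.4]
grip_width: 0.002
```

```bash
python3 bar.py
```

```text
t 10.5 pos [0.5715 0.0385 0.2553] q [ 0.9994  0.0355  0.0029 -0.0017] F [ 0.5 -0.4 -0.4] g 0.002
TCP carrier 0.0055 0.035 0.2553
bar 320 1.029
```

Call:
servo_tool(deltas=[[[-0.3,1.5,1.2],0,0],[[0,1.5,1.2],0,0],[[0,0.8,1],0,0],[[0,0,0],0,0],[[0,0,0],0,0],[[0,0,0],0,0],[[0,0,0],0,0],[[0,0,0],0,0]])

```text
clock: 11.22
position: [0.5737, 0.0117, 0.2256]
ee_rot: [0.999, 0.041, 0.006, -0.004]
ft_force: [-0.2, -0.4, 0.5]
grip_width: -0.002
```

```bash
python3 bar.py
```

```text
t 11.22 pos [0.5737 0.0117 0.2256] q [ 0.9991  0.041   0.0065 -0.0043] F [-0.2 -0.4  0.5] g -0.002
TCP carrier 0.0063 0.0082 0.2256
bar 318 0.393
```

Call:
servo_tool(deltas=[[[-0.2,2,0],0.03,0],[[-0.2,3.5,0],0,0],[[-0.2,3.5,0],0,0],[[-0.1,3.5,0],0,0],[[0,3.5,0],0,0],[[0,3.5,0],0,0],[[0,3.0,0],0,0],[[0,0,0],0,0],[[0,0,0],0,0]])

```text
clock: 12.02
position: [0.5796, -0.223, 0.2263]
ee_rot: [1.0, 0.026, 0.009, -0.004]
ft_force: [0.7, 1.1, 0.0]
grip_width: 0.003
```

```bash
cat >> bar.py <<'E'
m=(abs(L[...,0])<.025)&(L[...,1]<-.10)&(L[...,1]>-.21)&(L[...,2]>.04)&(L[...,2]<.17)
q=L[m]; print('hook n',m.sum(),np.nanmin(q,0).round(3),np.nanmax(q,0).round(3))
for z0 in np.arange(.06,.15,.01):
    k=q[(q[:,2]>z0)&(q[:,2]<z0+.01)]
    if len(k): print(z0.round(2),len(k),'y',k[:,1].min().round(4),k[:,1].max().round(4),'x',np.median(k[:,0]).round(4))
E
python3 bar.py; python3 -c "
import cv2;i=cv2.imread('pics/sl.png');cv2.imwrite('pics/slz.png',cv2.resize(i,None,fx=3,fy=3,interpolation=2)[:600,:780])"
```

```text
t 12.02 pos [ 0.5796 -0.223   0.2263] q [ 0.9996  0.0265  0.0087 -0.0037] F [0.7 1.1 0. ] g 0.003
TCP carrier 0.0003 -0.2265 0.2263
bar 243 0.044
hook n 107 [-0.017 -0.16   0.075] [ 0.014 -0.101  0.137]
0.07 4 y -0.1356 -0.1164 x -0.0045
0.08 9 y -0.1464 -0.1134 x -0.0043
0.09 9 y -0.1556 -0.1135 x -0.0021
0.1 16 y -0.1592 -0.1166 x -0.0018
0.11 14 y -0.1597 -0.1093 x -0.0017
0.12 39 y -0.1591 -0.1005 x -0.0032
0.13 16 y -0.1566 -0.1341 x -0.0024
```

View pics/slz.png

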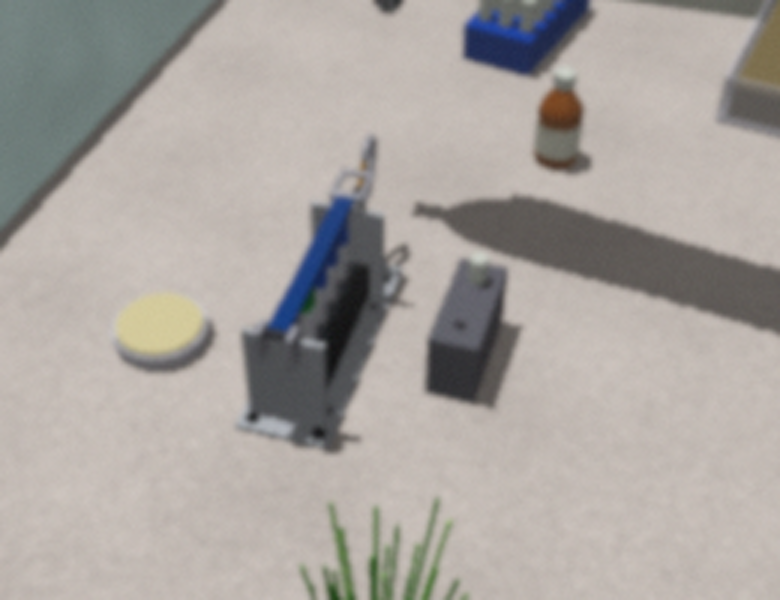

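The side view shows the bar lying level over the caps, with the hook behind it at (370,150). Outermost hook point is at carrier y = -0.16. Now I'll descend behind the hook.

Call:
servo_tool(deltas=[[[0,0,2.5],0,0],[[0,0,3.5],0,0],[[0,0,3.5],0,0],[[0,0,2],0,0],[[0,0,0],0,0],[[0,0,0],0,0]])

```text
clock: 12.57
position: [0.5839, -0.218, 0.111]
ee_rot: [1.0, 0.028, 0.012, -0.003]
ft_force: [0.8, -0.2, 0.4]
grip_width: -0.003
```

Call:
servo_tool(deltas=[[[-0.5,-1.5,0.5],0,0],[[0,-1.5,0],0,0],[[0,-1,0],0,0],[[0,-1,0],0,0],[[0,0,0],0,0]])

```text
clock: 12.98
position: [0.5794, -0.1644, 0.1135]
ee_rot: [0.999, 0.029, 0.016, -0.001]
ft_force: [-0.4, 0.1, -0.8]
grip_width: 0.001
```

```bash
python3 bar.py
```

```text
t 12.98 pos [ 0.5794 -0.1644  0.1135] q [ 9.995e-01  2.920e-02  1.560e-02 -7.000e-04] F [-0.4  0.1 -0.8] g 0.001
TCP carrier 0.0031 -0.168 0.1135
bar 243 0.046
hook n 268 [-0.025 -0.175  0.078] [ 0.024 -0.1    0.17 ]
0.07 2 y -0.1297 -0.1231 x -0.0041
0.08 8 y -0.1377 -0.1091 x -0.0046
0.09 1 y -0.1379 -0.1379 x -0.0008
0.1 17 y -0.1455 -0.1091 x -0.0006
0.11 20 y -0.1636 -0.1048 x -0.0025
0.12 47 y -0.1715 -0.1004 x -0.0031
0.13 44 y -0.1657 -0.1213 x -0.0018
0.14 34 y -0.1657 -0.1267 x -0.0011
```

Call:
servo_tool(deltas=[[[-0.3,-0.8,0.6],0,0],[[0,-0.8,0.1],0,0],[[0,-0.7,0.1],0,0]])

```text
clock: 13.28
position: [0.5767, -0.1489, 0.1075]
ee_rot: [1.0, 0.026, 0.018, 0.004]
ft_force: [-0.4, -6.7, 5.4]
grip_width: -0.001
```

Call:
servo_tool(deltas=[[[0,-0.7,0.1],0,0],[[0,-0.7,0.1],0,0],[[0,-0.6,0.1],0,0]])

```text
clock: 13.53
position: [0.5759, -0.1325, 0.1048]
ee_rot: [1.0, 0.023, 0.019, 0.006]
ft_force: [-0.8, -0.4, 1.9]
grip_width: -0.002
```

Call:
servo_tool(deltas=[[[0,-0.4,0.1],0,0],[[0,-0.4,0.1],0,0],[[0,0,0],0,0]])

```text
clock: 13.78
position: [0.5759, -0.1329, 0.1045]
ee_rot: [1.0, 0.019, 0.02, 0.012]
ft_force: [0.2, 0.6, -1.0]
grip_width: 0.0
```

```bash
python3 bar.py
```

```text
t 13.78 pos [ 0.5759 -0.1329  0.1045] q [0.9995 0.0194 0.02   0.0122] F [ 0.2  0.6 -1. ] g 0.0
TCP carrier 0.0012 -0.1364 0.1045
bar 245 0.044
hook n 239 [-0.025 -0.145  0.088] [ 0.025 -0.1    0.17 ]
0.08 1 y -0.107 -0.107 x -0.004
0.09 2 y -0.1192 -0.1162 x 0.0006
0.1 8 y -0.1192 -0.1147 x -0.0014
0.11 11 y -0.1305 -0.1111 x -0.0057
0.12 49 y -0.1389 -0.1005 x -0.0062
0.13 27 y -0.1386 -0.1144 x -0.0047
0.14 33 y -0.1304 -0.1005 x -0.0031
```

Call:
servo_tool(deltas=[[[0,-0.4,0],0,0],[[0,-0.5,0],0,0]])

```text
clock: 14.0
position: [0.5758, -0.1315, 0.1047]
ee_rot: [1.0, 0.016, 0.021, 0.016]
ft_force: [1.6, -22.1, 1.5]
grip_width: 0.002
```

Firm stop at -22 N: the spine is on the eye. I'll back off to look.

Call:
servo_tool(deltas=[[[0,1,0],0,0],[[0,2.5,0],0,0],[[0,3,0],0,0],[[0,3,0],0,0],[[0,1,-3],0,0],[[0,0,-3.5],0,0],[[0,0,-3.5],0,0],[[0,0,-3],0,0],[[0,0,0],0,0],[[0,0,0],0,0]])

```text
clock: 14.83
position: [0.572, -0.2317, 0.237]
ee_rot: [1.0, 0.019, 0.017, 0.009]
ft_force: [-0.2, -0.3, -0.3]
grip_width: -0.001
```

```bash
python3 bar.py; python3 - <<'E'
from h import *
z=np.load('sl.npz'); w1=cv2.resize(z['im'][160:240,290:350],None,fx=7,fy=7,interpolation=cv2.INTER_CUBIC)
c,im,d=cam('wrist'); o=np.array([.5678,.0032]);u=np.array([-.0508,.9987])
g=lambda y,zz: np.r_[o+u*y,zz]
a=proj(c,[g(-.113,.118),g(-.105,.05),g(-.105,.15)]).round(0); print(a)
x,y=a[0].astype(int); np.savez('we',im=im,d=d)
x0=int(np.clip(x-40,0,560)); y0=int(np.clip(y-50,0,300)); cr=cv2.resize(im[y0:y0+100,x0:x0+80],None,fx=5,fy=5,interpolation=cv2.INTER_CUBIC)
h=560; cr=cv2.copyMakeBorder(cr,0,h-cr.shape[0],0,0,0); cr=cr[:h]
out=np.hstack([w1[:h],cr])[:600,:800]; cv2.imwrite('pics/end.png',out)
E
```

```text
t 14.83 pos [ 0.572  -0.2317  0.237 ] q [0.9996 0.0191 0.0171 0.0091] F [-0.2 -0.3 -0.3] g -0.001
TCP carrier -0.0078 -0.2348 0.237
bar 246 0.045
hook n 57 [-0.017 -0.122  0.087] [ 0.014 -0.101  0.15 ]
0.08 1 y -0.1073 -0.1073 x -0.0039
0.09 3 y -0.1187 -0.1162 x 0.0016
0.1 9 y -0.1215 -0.1152 x -0.0016
0.11 6 y -0.1162 -0.1075 x -0.0027
0.12 25 y -0.1187 -0.1015 x -0.0041
0.13 5 y -0.1179 -0.1111 x -0.0034
0.14 7 y -0.1133 -0.1005 x -0.0033
[[315.  17.]
 [312.  19.]
 [317.  -6.]]
```

View pics/end.png

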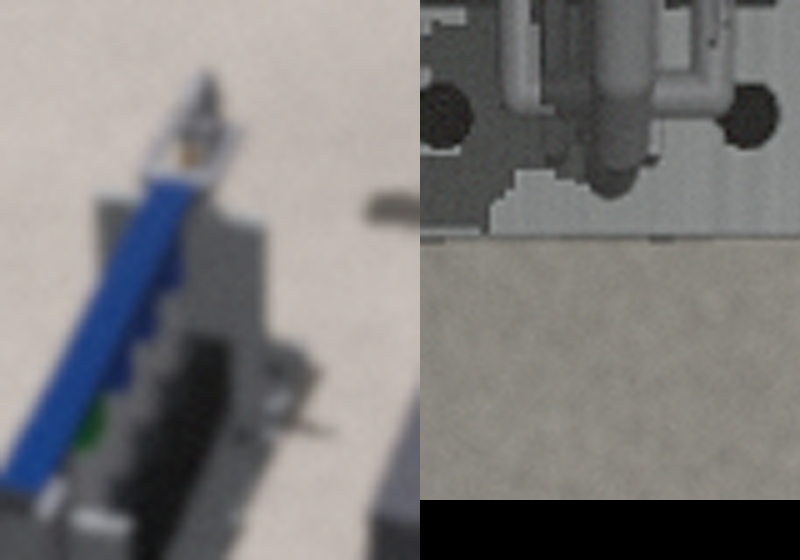

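Call:
servo_tool(deltas=[[[-2,-1,0],0,0],[[-3,-2,0],0,0],[[-3,-3,0],0,0],[[-3,-3,0],0,0],[[-2,-2,0],0,0],[[0,0,0],0,0],[[0,0,0],0,0]])

```text
clock: 15.52
position: [0.4297, -0.122, 0.2178]
ee_rot: [1.0, 0.019, 0.01, 0.004]
ft_force: [0.1, -0.0, 0.7]
grip_width: -0.002
```

```bash
python3 - <<'E'
from h import *
st(); c,im,d=cam('wrist'); o=np.array([.5678,.0032]);u=np.array([-.0508,.9987]); v=np.array([.9987,.0508])
g=lambda y,zz: np.r_[o+u*y,zz]
a=proj(c,[g(-.113,.118),g(-.105,.05),g(-.105,.149),g(-.096,.097),g(-.096,.125)]).round(0); print(a.tolist())
x,y=a[0].astype(int); x0=int(np.clip(x-60,0,520)); y0=int(np.clip(y-45,0,310))
cv2.imwrite('pics/end2.png',cv2.convertScaleAbs(cv2.resize(im[y0:y0+90,x0:x0+120],None,fx=6.5,fy=6.5,interpolation=cv2.INTER_CUBIC),alpha=1.5)); print(x0,y0)
E
```

```text
t 15.52 pos [ 0.4297 -0.122   0.2178] q [0.9998 0.0187 0.0098 0.0041] F [ 0.1 -0.   0.7] g -0.002
[[502.0, 187.0], [465.0, 157.0], [529.0, 190.0], [492.0, 159.0], [511.0, 167.0]]
442 142
```

View pics/end2.png

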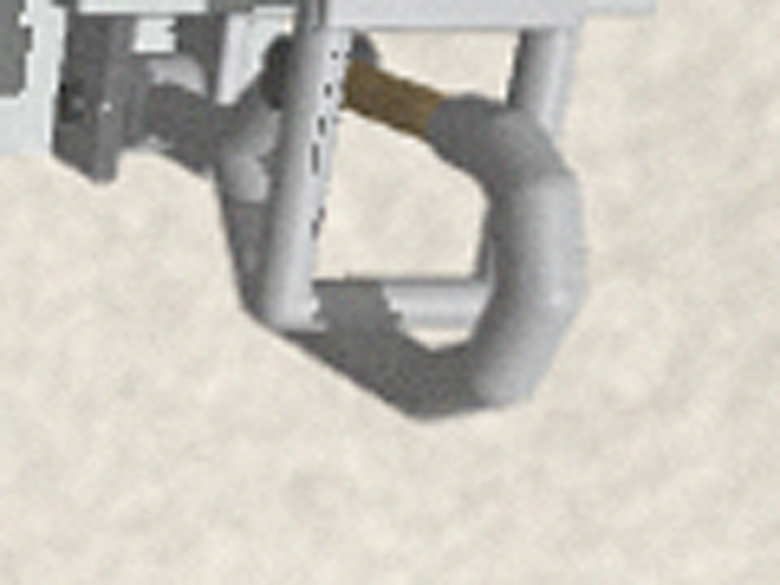

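The close oblique view shows the brass gate (345–440, 85–120) lined up and meeting the hook's nose. The eye's cross-bar (380–490, 300) is inside against the spine. I'm handing in.

```bash
python3 -c "
from h import *
print(order.hand_in()); st()"
```

```text
the job is handed in; nothing more can be done
None
the job is handed in; nothing more can be done
```

The job is done and handed in at about 15.6 s of the 59 s allowed; no verdict was reported.

- **Swab:** The green swab went into the open tube, at y = +35 mm on the carrier. I pushed it until it stopped firmly at 28 N. Its cap top then measured 110.3 mm above the bench, against 110 mm expected. Its centre measured about 1–1.5 mm from the mouth estimate, where up to 4 mm is allowed.
- **Bar:** I pushed it over from behind and it fell down onto the caps by itself. The camera read about 0.045 rad. That is a slight overestimate, because it measures the bar's top face, and it is under the 0.06 limit.
- **Hook:** It pushed on at about 7 N, the resistance dropped, and it then stopped hard at 22 N with the spine on the eye. The last close view shows the brass gate meeting the hook's nose with the eye's cross-bar inside. I judged the gate shut by eye and did not measure its angle.
- **Everything else:** The spare stayed in its stand and the arm ended clear of everything. The beaker, bottle and dish looked untouched in the pictures, but I did not measure their positions again at the end.

No check failed or disagreed. My moves drifted a few millimetres per step, and I corrected that before inserting the swab.

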